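# Open the filter unit: press the snap tab, push the cover off

### The arm

A 7-joint arm with a two-finger parallel gripper is mounted at the origin on the work surface. World frame = base frame: x ahead of the robot, y to its left, z up, the work surface at z = 0. Lengths are in m, angles in degrees, forces in N, time in s.
With the tool pointing down it reaches from about 0.425 to 0.875 m from the base axis. Payload 4.7 kg.
Tool frame: the origin (TCP) lies on the centre line of the jaws, within the pads' length; the fingertips stand env.nose_length ahead of it and the grasp point (between the pads) lies 8 mm behind it (env.nose_length is the distance from the TCP to the fingertips, in m); y points along the fingers, z is the direction in which the jaws open and shut, and the axes are right-handed (so a half turn about y gives the same grasp; the last joint's range is limited). The gripper opens to 87 mm and grips with 3 to 60 N. Pads are 19 mm wide; open, the fingers measure 117 mm over their backs; the gripper's body (75 mm by 190 mm) begins 51 mm behind the grasp point.
Start: joints at [71.339, 18.392, -4.016, 83.108, 1.295, 78.541, -3.26], TCP at [0.217, -0.613, 0.234] pointing down, gripper open.
Joint ranges: [-163.93, 163.93], [-17.29, 119.83], [-79.2, 71.16], [3.27, 140.29], [-89.18, 269.18], [5.43, 117.66], [-154.24, 154.24]. Speed limits (degrees/s): [147.25, 147.25, 180, 180, 180, 180, 180].

### API

Orientations are given as [roll, pitch, yaw] about the fixed x, y, z axes, in that order (R = Rz(yaw) Ry(pitch) Rx(roll)).
In Python, from cell import env, read_camera, camera_info, job, models gives the robot as it stands.
- The arm moves only by the tool move_arm, never from a script. Its argument "moves" is a list of rows, each a list of 6 numbers: the shift along the tool's x, y, z in mm, then the turn, a rotation vector about the tool's x, y, z in degrees. In form: [[x, y, z, ax, ay, az], ...]. A call has 1 to 20 rows; each row is the pose to reach, as a shift and turn from the pose commanded when the call began, along the tool's axes at that moment; what a row does not reach only later rows make up. A row lasts 1/12 s, in which the tool goes at most 41.7 mm and 7.16 degrees, less where a joint would pass 70% of its speed; a pose out of reach is approached as far as the arm can. A call with a gripper value outside its range is refused whole. "claw" is the finger opening in mm, from 0 to 87, set as the call begins (left out, the last holds). The fingers move at their own pace and stop on an object; "newtons" is the grip in N (left out, the last holds). Time passes only in rows, so rows that repeat a pose let the fingers close. It gives the time, the measured TCP pose, the force and the opening at its end, in the units of the state.
- env.get_obs(): the state, without advancing time (a new reading comes with each control period).
- read_camera(name): name is "scene" or "top" or "wrist"; returns (picture, depth): 480x640x3 uint8, red, green, blue; 480x640 float32, m along the optical axis (not along the pixel's ray), 0 where there is no reading.
- camera_info(name): a dict with "fx", "fy", "cx", "cy" (pixels), "R" (3x3) and "t" (3): a world point X has camera coordinates R X + t. Camera axes: x right, y down, z forward; pixel columns grow to the right and rows downward; lengths in m; the calibration is good to about 2 mm. A picture is of the moment at which its call begins: read the wrist's pose just before it. camera_info takes no time and is no camera call; for the wrist camera it gives the pose at the moment of the call.
- job.sign_off(): hands the job in, once; it reports no verdict.
Trained networks look in the newest picture that a camera, given by its name, has taken for a name from the list of things; names that differ only in an ending like _2 or _b are one class to them, and where a whole thing is asked for, a point or a joint stands for the part that bears it (a point fixed in the world has none). Each returns a list of dicts, best first, with "score" (0 to 1); they miss things now and then, are a little off and sometimes report something else, mostly with a low value. They report only what shows in the picture. A call takes as long as a camera call.
- models.spot_in(target, camera): "point" ([x, y, z] in m, in world coordinates, good to about 4 mm: the middle of the surface that is visible of it).
- models.cut_out(target, camera): "mask" (480x640 bool, what is visible of it).
The state is a dict: "time_s": time; "qpos": joint angles; "joint_velocities": joint speeds; "effort": joint torques, N m; "tool_pos": TCP position; "tool_rot": TCP orientation; "force": force on the tool from outside, world axes, zero at the start; "wrist_torque": the same for the moment, N m; "grip_width": finger opening in m.
Only numpy, scipy, OpenCV 4.12 (cv2) and the standard library are available. Lean on these libraries where they do the work, as an engineer would, in place of code of your own. Each camera call takes 0.05 s, during which the arm holds its last target.

### The job

Open the bench filter unit with the fingertips only: press the yellow snap tab all the way in, then push the released blue cover along its guides, past the tab, until the whole filter opening is uncovered. Push it flat, do not lift or tip it, do not touch the green-framed filter, and leave the bottle, the pot and the cassette where they stand.

Things in the scene. Friction and masses are not known exactly. Their poses are not given: they have to be found in the camera images.
- unit: White filter unit, fixed, 290 x 140 mm, 72 mm high. Origin: centre of its underside, on the bench; z up. The cover slides off along its +x (lengthwise). Deck at z = 60 mm; two runners carry the cover's underside at z = 63 mm. Guide rails (y = +-54 to +-66 mm, whole length), rear wall (x = -145 to -135 mm) and end stop (x = 135 to 145 mm) reach z = 72 mm.
- tab (a joint): Yellow snap tab in the deck, in front (+x) of the closed cover: travel straight down in m, 0 = up (blocks the cover), 0.010 = fully in (top 1 mm above the deck, the cover passes over it). Yields to about 4 to 5 N, more if pressed fast; no return spring, it stays where it is pressed. The cover is blocked until it is in by more than 8 mm. Starts 0 to 2 mm in.
- tab_top (a point): Centre of the yellow tab's flat top, 44 mm (unit x) x 40 mm (unit y), at unit x = 1 mm, y = 0; 71 mm above the bench when fully up, 61 mm when fully in. It moves with the tab.
- cover: Loose blue cover, 110 (x) x 104 (y) x 12 mm, 0.14 to 0.28 kg, axes as the unit's. Origin: centre of its underside. A white rib, 12 (x) x 60 (y) mm, stands 22 mm up from the middle of its top. Closed: origin at unit x = -78, y = 0, z = 63 mm, 2 mm play. Opening wholly uncovered once the origin is past unit x = 22 mm; the end stop halts it at 80 mm. Slides at 1 to 3 N.
- rib_top (a point): Centre of the top of the cover's white rib, 34 mm above the cover's underside.
- filter: Pleated white filter in a green frame, 84 x 78 x 14 mm, fixed under the cover in the filter opening (a well in the unit's deck, x = -123 to -33 mm, y = -42 to 42 mm, 24 mm deep); its top is 50 mm above the bench. Origin: centre of its underside. Not to be touched.
- reagent: Bystander: amber reagent bottle, 52 mm across, 100 mm high, standing loose on the bench; origin: centre of its underside.
- sample_pot: Bystander: clear sample pot with a blue cap, 52 mm across, 65 mm high, loose; origin: centre of its underside.
- cassette: Bystander: orange tissue cassette, 42 x 28 x 12 mm, lying loose on the bench; origin: centre of its underside.

How it is judged (in metres and radians):
On the way, in this order (a step that is already met when the one before it is completed fails the run):
1. the tab is pressed in (8.5 mm or more) while the cover is still on its seat (value of joint tab above 0.0085 m and x of cover in the frame of unit below -0.06 m), for 0.1 s.
2. the cover is pushed along its guides until the filter opening is uncovered (value of joint tab above 0.0085 m and x of cover in the frame of unit above 0.0215 m), for 0.1 s.
At the end, for the whole second after the job is handed in: The tab is in by 8.5 mm or more; the cover lies flat and still between its guides (within 4 mm of its riding height and 0.06 rad of level), its origin past unit x = 21.5 mm so that the opening is uncovered; the bystanders are within 15 mm of where they stood (all of step 2 and x of cover in the frame of unit below 0.085 m and y of cover in the frame of unit between -0.006 and 0.006 m and z of cover in the frame of unit between 0.059 and 0.067 m and angle between cover's own z axis and vertical below 0.06 rad and linear speed of cover below 0.01 m/s and distance of each of reagent, sample_pot, cassette from where it was at the start of the episode below 0.015 m); the robot touches nothing.
It fails at once if the cover is lifted more than 10 mm off its runners (z of cover in the frame of unit above 0.073 m).
It fails at once if the cover is tipped by more than 0.2 rad (angle between cover's own z axis and vertical above 0.2 rad).
It fails at once if the filter is touched (contact force between any of the fingers, the arm and filter above 0.5 N).
It fails at once if a bystander is moved by more than 15 mm (distance of any of reagent, sample_pot, cassette from where it was at the start of the episode above 0.015 m).
It also fails if it takes over 38 s, if anything falls off the work surface, if the arm or the gripper's body presses on something with over 40 N, if the wrist force passes 120 N, or if a joint passes its speed limit or range.

## Working session

There is one attempt and no reset: what is moved stays moved. The work goes in short steps, Python scripts to look and compute and a tool call to move; the robot and the scene stay as the last step left them, time stands still between calls to the robot, and variables do not carry over. Pictures are saved under pics/ and viewed, and the job is handed in when it is done.

Besides the shell and the picture viewer there is one more tool, called after "Request:" by a JSON object that holds its "fn" and its "kwargs". move_arm: Moves the arm, as the interface text tells. Its arguments: {"type":"object","properties":{"moves":{"type":"array","items":{"type":"array","items":{"type":"number"}}},"claw":{"type":"number"},"newtons":{"type":"number"}},"required":["moves"]}

```bash
mkdir -p pics; ls; python3 - <<'E'
from cell import env, read_camera, camera_info, job, models
import cv2
print(env.get_obs()); print(env.nose_length)
for n in ("scene","top"):
    p,d=read_camera(n); cv2.imwrite(f"pics/{n}0.png",p[:,:,::-1])
    for t in ("unit","tab_top","cover","rib_top","reagent","sample_pot","cassette"):
        r=models.spot_in(t,n); print(n,t,[(x["score"],x["point"]) for x in r[:2]])
E
```

```text
pics
{'time_s': 0.0, 'qpos': array([71.34006423, 18.43773829, -4.0164253 , 83.17637563,  1.29669002,
       78.53972743, -3.25906789]), 'joint_velocities': array([ 0.00718625,  0.05501518, -0.04644627, -0.01113455, -0.03193473,
       -0.07613602, -0.0506423 ]), 'effort': array([ 1.10350327e-04, -4.91287351e+01, -4.03740825e-01, -3.12528241e+01,
       -6.37660269e-02,  4.36730019e-02,  1.88500258e-04]), 'tool_pos': array([ 0.21640308, -0.61234837,  0.23246368]), 'tool_rot': array([-9.01084992e+01, -7.16739202e-03, -1.60528158e+02]), 'force': array([ 0.24739491,  0.68532991, -0.31654535]), 'wrist_torque': array([ 0.01468815,  0.01449547, -0.02850676]), 'grip_width': 0.0870097130530935}
0.011
scene unit [(0.59, [0.6115, 0.0288, 0.0585])]
scene tab_top [(0.87, [0.5968, -0.0229, 0.0682])]
scene cover [(0.65, [0.6073, -0.0972, 0.0742])]
scene rib_top [(0.59, [0.6073, -0.0999, 0.0769])]
scene reagent [(0.89, [0.7683, -0.0488, 0.0668])]
scene sample_pot [(0.83, [0.7518, 0.0928, 0.0641])]
scene cassette [(0.58, [0.4576, -0.0176, 0.0119])]
top unit [(0.85, [0.5897, 0.015, 0.06])]
top tab_top [(0.77, [0.5916, -0.0268, 0.0667])]
top cover [(0.66, [0.5977, -0.1029, 0.0764]), (0.58, [0.5954, -0.0268, 0.0686])]
top rib_top [(0.98, [0.5965, -0.1077, 0.0794])]
top reagent [(0.61, [0.7474, -0.0553, 0.0668])]
top sample_pot [(0.96, [0.741, 0.0837, 0.0679])]
top cassette [(0.56, [0.4541, -0.0258, 0.0137]), (0.47, [0.5974, -0.1054, 0.0754])]
```

View pics/top0.png

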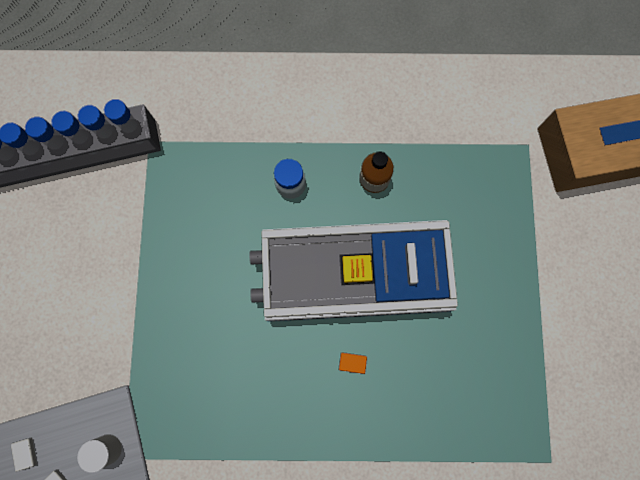

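View pics/scene0.png

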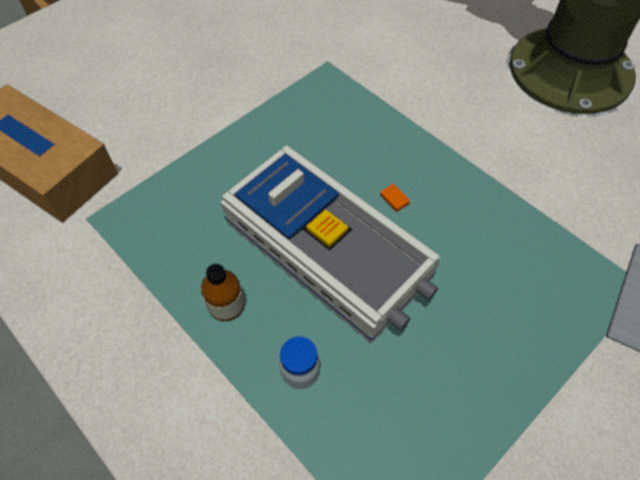

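```bash
cat > h.py <<'E'
from cell import env, read_camera, camera_info, job, models
import cv2, numpy as np
from scipy.spatial.transform import Rotation as Ro
def cloud(n,d):
    c=camera_info(n); v,u=np.mgrid[:480,:640]
    P=np.stack([(u-c['cx'])/c['fx']*d,(v-c['cy'])/c['fy']*d,d],-1)
    return (P-c['t'])@np.array(c['R'])
def toolR():
    o=env.get_obs(); return np.array(o['tool_pos']),Ro.from_euler('xyz',o['tool_rot'],degrees=True).as_matrix()
E
python3 - <<'E'
from h import *
for n in("top","scene"):
    p,d=read_camera(n); X=cloud(n,d)
    m0=d>0
    for t in ("unit","tab_top","cover"):
        r=models.cut_out(t,n)
        if not r: print(n,t,'none');continue
        m=r[0]["mask"]&m0; q=X[m]
        z=np.median(q[:,2]); k=q
        if t!="unit": k=q[abs(q[:,2]-z)<.004]
        rect=cv2.minAreaRect((k[:,:2]*1000).astype(np.float32))
        print(n,t,r[0]["score"],m.sum(),np.round(np.percentile(q[:,2],[2,50,98]),4),rect)
    # colour segmentation
    hsv=cv2.cvtColor(p,cv2.COLOR_RGB2HSV); H,S,V=hsv[...,0],hsv[...,1],hsv[...,2]
    reg=(X[...,2]>.055)&(X[...,2]<.085)&(X[...,0]>.5)&(X[...,0]<.7)&m0
    for nm,mm in(("yellow",(H>20)&(H<35)&(S>120)),("blue",(H>95)&(H<125)&(S>100))):
        k=X[mm&reg]
        if len(k)<10: continue
        z=np.median(k[:,2]); k=k[abs(k[:,2]-z)<.004]
        print(n,nm,len(k),z,cv2.minAreaRect((k[:,:2]*1000).astype(np.float32)))
E
```

```text
top unit 0.79 13063 [0.045  0.0641 0.0759] ((603.0732421875, -22.128067016601562), (157.21957397460938, 338.16351318359375), 3.4223248958587646)
top tab_top 0.78 788 [0.0624 0.0713 0.0743] ((596.0745239257812, -26.16700553894043), (40.2158203125, 43.92109680175781), 3.585815668106079)
top cover 0.64 4983 [0.0739 0.0772 0.0993] ((600.6356201171875, -105.36506652832031), (104.27115631103516, 110.61595916748047), 3.504455327987671)
top yellow 637 0.0712332092589714 ((596.0721435546875, -26.246334075927734), (40.220157623291016, 43.739959716796875), 3.363403797149658)
top blue 4157 0.07696257801784949 ((600.3994140625, -105.40304565429688), (103.84162139892578, 110.6292953491211), 3.460911273956299)
scene unit 0.56 16652 [0.0153 0.0596 0.0719] ((579.8158569335938, -38.2841796875), (180.9456329345703, 352.6759338378906), 3.6724743843078613)
scene tab_top 0.62 865 [0.0599 0.0677 0.0704] ((597.475830078125, -27.110483169555664), (41.09715270996094, 45.242958068847656), 3.9335508346557617)
scene cover 0.7 4796 [0.0662 0.0736 0.0959] ((603.007568359375, -107.18051147460938), (111.47918701171875, 113.31819152832031), 3.6291377544403076)
scene yellow 670 0.06732996036881567 ((597.5463256835938, -28.160749435424805), (41.249027252197266, 47.20151901245117), 3.512904167175293)
scene blue 3537 0.07345530700663293 ((602.58740234375, -105.58073425292969), (104.0070571899414, 110.48389434814453), 3.9386298656463623)
```

```bash
cat >> h.py <<'E'
def plan(t,az=-86.5):
    p,R=toolR(); s=R.T@(np.array(t)-p)*1000
    a=np.degrees(np.arctan2(R[1,2],R[0,2]))
    print('pos',np.round(p,4),'shift',np.round(s,1),'z-azimuth',round(a,2),'ay',round(-(az-a),2),'down',np.round(R[:,1],4))
E
python3 -c "
from h import *
plan([.597,-.027,.15])"
```

```text
pos [ 0.2166 -0.6129  0.2336] shift [-553.9   83.5 -425.6] z-azimuth -70.53 ay 15.97 down [-0.e+00 -1.e-04 -1.e+00]
```

Request:
{"fn": "move_arm", "kwargs": {"moves": [[-554,40,-426,0,16,0],[-554,40,-426,0,16,0],[-554,40,-426,0,16,0],[-554,40,-426,0,16,0],[-554,40,-426,0,16,0],[-554,40,-426,0,16,0],[-554,40,-426,0,16,0],[-554,40,-426,0,16,0],[-554,40,-426,0,16,0],[-554,40,-426,0,16,0],[-554,40,-426,0,16,0],[-554,40,-426,0,16,0],[-554,40,-426,0,16,0],[-554,40,-426,0,16,0],[-554,40,-426,0,16,0],[-554,40,-426,0,16,0],[-554,40,-426,0,16,0],[-554,40,-426,0,16,0],[-554,40,-426,0,16,0],[-554,40,-426,0,16,0]], "claw": 0, "newtons": 30}}

```text
time_s: 2.87
tool_pos: [0.5967, -0.0274, 0.1933]
tool_rot: [-90.0, -0.0, -176.5]
force: [-1.2, -0.8, 0.7]
grip_width: 0.0003
```

```bash
python3 -c "
from h import *
plan([.597,-.027,.082]); print(env.get_obs()['force'])
for n in ('wrist','scene'):
    p,d=read_camera(n); cv2.imwrite(f'pics/{n}1.png',p[:,:,::-1])
"
```

```text
pos [ 0.5967 -0.0274  0.1933] shift [ -0.4 111.3  -0.5] z-azimuth -86.55 ay -0.05 down [-8.e-04 -9.e-04 -1.e+00]
[-1.24082786 -0.84694008  0.74982882]
```

View pics/wrist1.png

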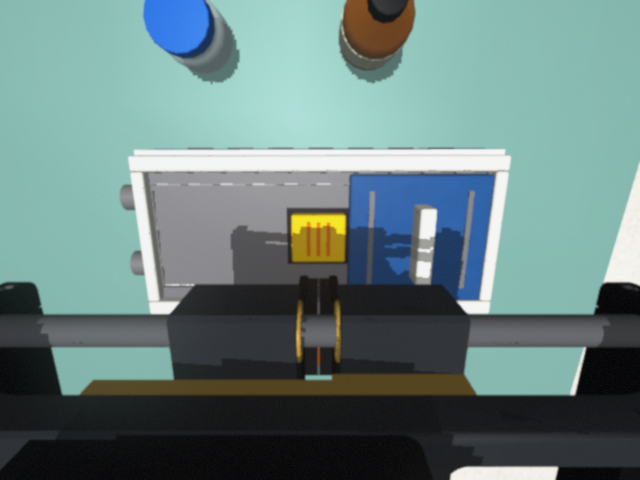

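View pics/scene1.png

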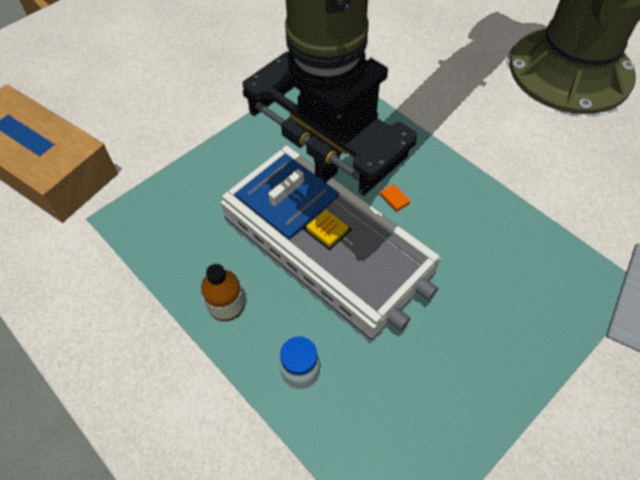

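Request:
{"fn": "move_arm", "kwargs": {"moves": [[0,30,0,0,0,0],[0,60,0,0,0,0],[0,85,0,0,0,0],[0,100,0,0,0,0],[0,104,0,0,0,0],[0,106,0,0,0,0],[0,107,0,0,0,0],[0,108,0,0,0,0],[0,109,0,0,0,0],[0,110,0,0,0,0],[0,111,0,0,0,0],[0,112,0,0,0,0],[0,113,0,0,0,0],[0,114,0,0,0,0],[0,115,0,0,0,0],[0,116,0,0,0,0],[0,117,0,0,0,0],[0,118,0,0,0,0],[0,119,0,0,0,0],[0,120,0,0,0,0]]}}

```text
time_s: 4.63
tool_pos: [0.5971, -0.0266, 0.0735]
tool_rot: [-90.0, 0.0, -176.5]
force: [-1.0, -0.1, 4.5]
grip_width: 0.0006
```

Request:
{"fn": "move_arm", "kwargs": {"moves": [[0,0.5,0,0,0,0],[0,1,0,0,0,0],[0,1.5,0,0,0,0],[0,2,0,0,0,0],[0,2,0,0,0,0]]}}

```text
time_s: 5.05
tool_pos: [0.5971, -0.0265, 0.0724]
tool_rot: [-90.0, 0.0, -176.5]
force: [-2.2, 0.1, 8.2]
grip_width: 0.0008
```

Request:
{"fn": "move_arm", "kwargs": {"moves": [[0,0.5,0,0,0,0],[0,1,0,0,0,0],[0,1.5,0,0,0,0],[0,1.5,0,0,0,0]]}}

```text
time_s: 5.38
tool_pos: [0.5972, -0.0266, 0.0723]
tool_rot: [-89.9, 0.0, -176.5]
force: [-6.0, -0.2, 16.8]
grip_width: 0.0002
```

Request:
{"fn": "move_arm", "kwargs": {"moves": [[0,-10,0,0,0,0],[0,-40,0,0,0,0],[0,-70,0,0,0,0],[0,-70,30,0,0,0],[0,-70,70,0,0,0],[0,-70,108,0,0,0],[0,-70,108,0,0,0]]}}

```text
time_s: 5.97
tool_pos: [0.6025, -0.1462, 0.1392]
tool_rot: [-89.6, -0.1, -177.2]
force: [-0.8, -1.4, 0.6]
grip_width: 0.0008
```

```bash
python3 -c "
from h import *
plan([.6035,-.1345,.091]); print(env.get_obs()['force'])
for n in ('wrist','scene'):
    p,d=read_camera(n); cv2.imwrite(f'pics/{n}2.png',p[:,:,::-1]); X=cloud(n,d)
    for t in ('tab_top','rib_top'):
        r=models.cut_out(t,n)
        if r:
            q=X[r[0]['mask']&(d>0)]; print(n,t,r[0]['score'],np.median(q,0))
        r=models.spot_in(t,n); print(r[:1])
"
```

```text
pos [ 0.6025 -0.1462  0.1392] shift [ -1.7  48.2 -11.9] z-azimuth -87.23 ay -0.73 down [-9.0e-04 -6.5e-03 -1.0e+00]
[-0.8359711  -1.41342322  0.62021818]
wrist tab_top 0.88 [ 0.59511616 -0.02180769  0.06132009]
[{'point': [0.5954, -0.0246, 0.0621], 'score': 0.75}]
wrist rib_top 0.79 [ 0.62108297 -0.10203324  0.07497614]
[{'point': [0.623, -0.1085, 0.0742], 'score': 0.89}]
scene tab_top 0.67 [ 0.59704302 -0.02693867  0.0595121 ]
[{'point': [0.5983, -0.0262, 0.0593], 'score': 0.77}]
scene rib_top 0.84 [ 0.60995496 -0.0984272   0.07368265]
[{'point': [0.6095, -0.1001, 0.0751], 'score': 0.92}]
```

View pics/scene2.png

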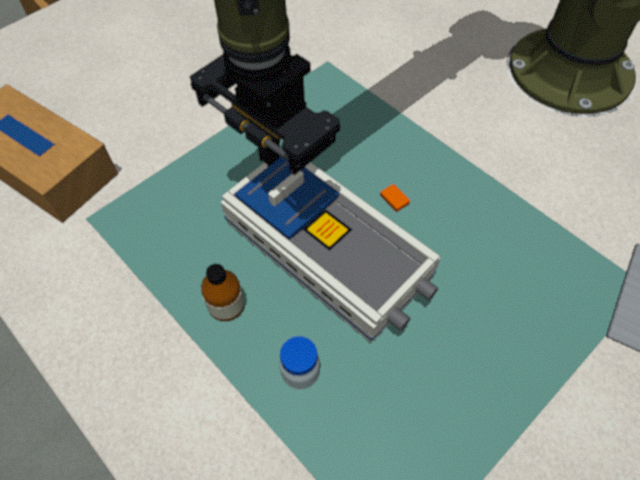

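View pics/wrist2.png

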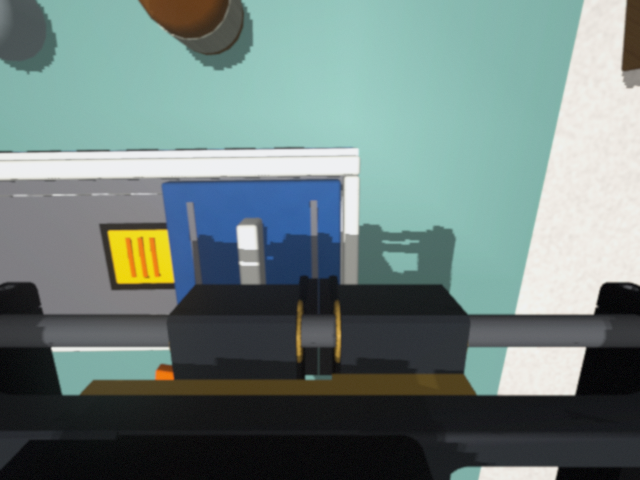

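Request:
{"fn": "move_arm", "kwargs": {"moves": [[0,10,0,0,0,0],[0,25,0,0,0,0],[0,40,0,0,0,0],[0,47,0,0,0,0],[0,49,0,0,0,0],[0,49,0,0,0,0],[0,49,0,0,0,0]]}}

```text
time_s: 7.05
tool_pos: [0.6039, -0.1343, 0.0915]
tool_rot: [-90.0, 0.0, -176.5]
force: [0.2, 0.2, 0.2]
grip_width: -0.0
```

```bash
python3 -c "
from h import *
plan([.6035,-.1345,.091]); print(env.get_obs()['force'])
for n in ('scene','top'):
    p,d=read_camera(n); cv2.imwrite(f'pics/{n}3.png',cv2.resize(p[100:340,180:500,::-1],None,fx=2,fy=2))
"
```

```text
pos [ 0.6039 -0.1343  0.0915] shift [0.4 0.5 0.2] z-azimuth -86.52 ay -0.02 down [ 8.e-04 -2.e-04 -1.e+00]
[0.23290829 0.18618428 0.15383356]
```

View pics/scene3.png

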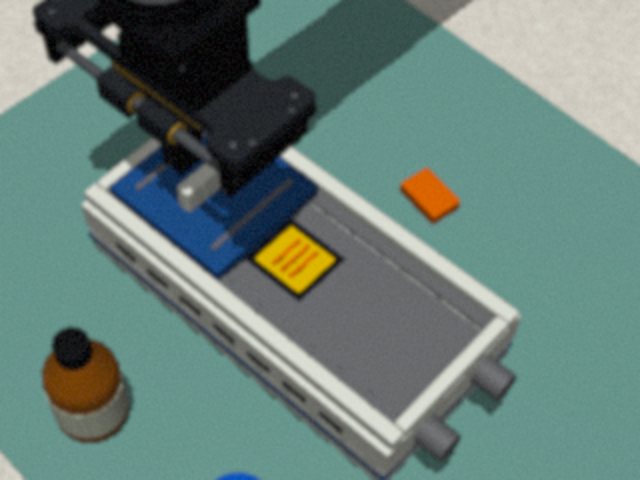

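Request:
{"fn": "move_arm", "kwargs": {"moves": [[0,0,-2,0,0,0],[0,0,-4,0,0,0],[0,0,-6,0,0,0],[0,0,-8,0,0,0],[0,0,-10,0,0,0],[0,0,-12,0,0,0],[0,0,-15,0,0,0],[0,0,-18,0,0,0],[0,0,-22,0,0,0],[0,0,-26,0,0,0],[0,0,-30,0,0,0],[0,0,-34,0,0,0],[0,0,-38,0,0,0],[0,0,-42,0,0,0],[0,0,-46,0,0,0],[0,0,-50,0,0,0]]}}

```text
time_s: 8.48
tool_pos: [0.6004, -0.0841, 0.091]
tool_rot: [-90.0, -0.0, -176.5]
force: [0.2, -2.1, 0.5]
grip_width: 0.0003
```

```bash
python3 -c "
from h import *
plan([.596,-.012,.091]); print(env.get_obs()['force'])
for n in ('scene',):
    p,d=read_camera(n); cv2.imwrite(f'pics/{n}4.png',cv2.resize(p[100:340,180:500,::-1],None,fx=2,fy=2))
"
```

```text
pos [ 0.6004 -0.0841  0.091 ] shift [  0.1   0.  -72.3] z-azimuth -86.53 ay -0.03 down [-0.e+00 -2.e-04 -1.e+00]
[ 0.15661763 -2.05818058  0.51324901]
```

View pics/scene4.png

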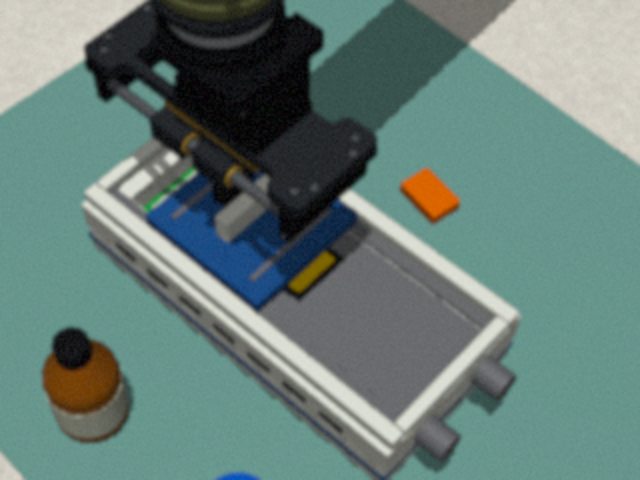

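The cover is sliding flat over the tab at about 2 N, and the filter's edge is beginning to show. I'll keep pushing.

Request:
{"fn": "move_arm", "kwargs": {"moves": [[0,0,-4,0,0,0],[0,0,-8,0,0,0],[0,0,-12,0,0,0],[0,0,-16,0,0,0],[0,0,-20,0,0,0],[0,0,-25,0,0,0],[0,0,-30,0,0,0],[0,0,-35,0,0,0],[0,0,-40,0,0,0],[0,0,-45,0,0,0],[0,0,-50,0,0,0],[0,0,-55,0,0,0],[0,0,-60,0,0,0],[0,0,-65,0,0,0],[0,0,-69,0,0,0],[0,0,-72,0,0,0],[0,0,-74,0,0,0],[0,0,-75,0,0,0],[0,0,-75,0,0,0],[0,0,-75,0,0,0]]}}

```text
time_s: 10.2
tool_pos: [0.5959, -0.0092, 0.091]
tool_rot: [-90.0, -0.0, -176.5]
force: [-0.6, -0.8, 0.7]
grip_width: 0.0002
```

Request:
{"fn": "move_arm", "kwargs": {"moves": [[0,0,3,0,0,0],[0,0,8,0,0,0],[0,0,8,0,0,0],[0,-25,8,0,0,0],[0,-60,8,0,0,0],[0,-95,20,0,0,0],[0,-130,60,0,0,0],[0,-130,100,0,0,0],[0,-130,140,0,0,0],[0,-130,180,0,0,0],[0,-130,180,0,0,0],[0,-130,180,0,0,0],[0,-130,180,0,0,0]]}}

```text
time_s: 11.28
tool_pos: [0.6066, -0.1894, 0.2206]
tool_rot: [-90.1, -0.0, -176.6]
force: [0.5, 0.4, 0.2]
grip_width: 0.0001
```

```bash
python3 -c "
from h import *
print(env.get_obs()['force'])
for n in ('top','scene'):
    p,d=read_camera(n); cv2.imwrite(f'pics/{n}5.png',p[:,:,::-1]); X=cloud(n,d)
    hsv=cv2.cvtColor(p,cv2.COLOR_RGB2HSV); H,S=hsv[...,0],hsv[...,1]
    m=(X[...,2]>.055)&(X[...,2]<.085)&(X[...,0]>.5)&(X[...,0]<.68)&(d>0)&(H>95)&(H<125)&(S>100)
    k=X[m]; z=np.median(k[:,2]); print(n,z,cv2.minAreaRect((k[:,:2]*1000).astype(np.float32)))
    A=np.c_[k[:,:2],np.ones(len(k))]; print('slope',np.linalg.lstsq(A,k[:,2],rcond=None)[0])
    for t in ('reagent','sample_pot','cassette'): print(t,models.spot_in(t,n)[:1])
"
```

```text
[0.53954172 0.43099087 0.22851017]
top 0.07699269589729951 ((593.9381103515625, 5.359233856201172), (104.6396713256836, 111.42305755615234), 3.5718555450439453)
slope [0.00334413 0.00519191 0.07481279]
reagent [{'point': [0.7467, -0.0554, 0.0668], 'score': 0.96}]
sample_pot [{'point': [0.7399, 0.0809, 0.0655], 'score': 0.78}]
cassette [{'point': [0.4569, -0.0248, 0.015], 'score': 0.74}]
scene 0.07344905054394152 ((595.7894287109375, 2.9514007568359375), (104.77290344238281, 117.0240478515625), 3.385256767272949)
slope [-0.00040718 -0.00229236  0.07361626]
reagent [{'point': [0.7648, -0.048, 0.065], 'score': 0.78}]
sample_pot [{'point': [0.75, 0.0893, 0.0655], 'score': 0.72}]
cassette [{'point': [0.4579, -0.0197, 0.0108], 'score': 0.82}]
```

View pics/scene5.png

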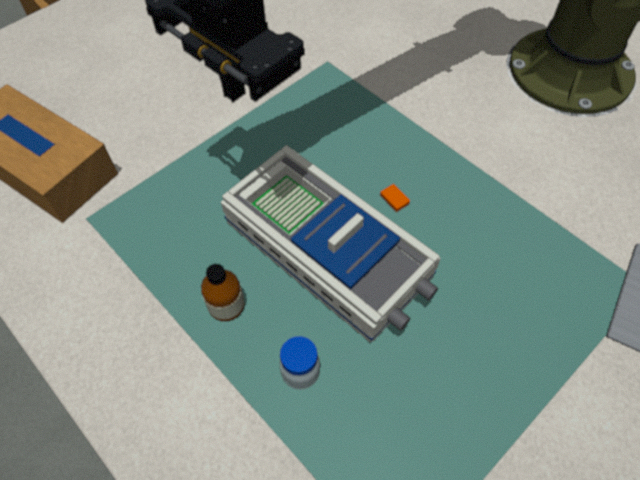

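View pics/top5.png

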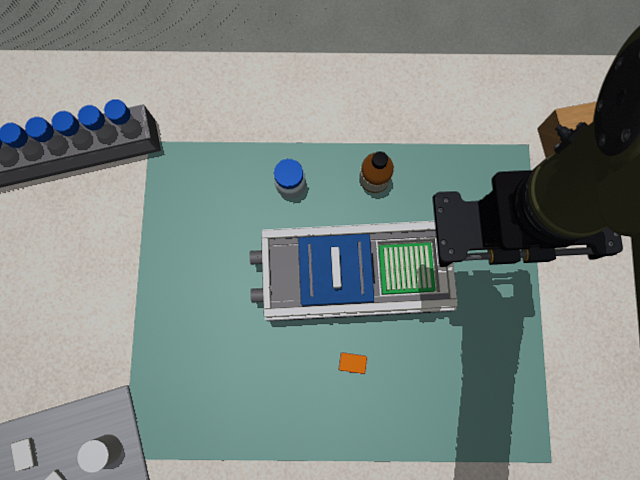

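```bash
python3 -c "
from h import *
job.sign_off()"
```

```text
the job is handed in; nothing more can be done
```

The filter unit is open and I handed the job in at about 12 s on the robot's clock; the hand-in gives no verdict.

- **Tab:** I pressed it with the closed fingertips until it hit its stop at about 17 N. Afterwards its top measured 61.3 mm in the wrist camera and 59.5 mm in the scene camera, against 61 mm for fully in. The cover now hides it, so I could not measure it again at the end.
- **Cover:** I pushed it by its rib from behind at about 2 N. It moved about 110 mm, to unit x of about 31 to 33 mm, where 22 mm is needed. It lies level (slope under 0.007 rad) and at the same height as before. The two cameras differ by about 2 mm in position and 3.5 mm in height, the same height offset they showed before the push.
- **Filter:** it is fully visible. The fingertips stayed at about 80 mm or higher while pushing, and its top is at 50 mm.
- **Bystanders:** the bottle, pot and cassette read within about 4 mm of their first positions, which is about the networks' accuracy.
- **Arm:** it is up and clear of everything, with a force reading near zero.

No check failed.

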